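Refill the wide tilt-out tea bin from the scoop

ROBOT

A 6-joint arm with a two-finger parallel gripper is mounted at the origin on the work surface. World frame = base frame: x ahead of the robot, y to its left, z up, the work surface at z = 0. Lengths are in m, angles in degrees, forces in N, time in s.
With the tool pointing down it reaches from about 0.35 to 0.85 m from the base axis. Payload 8.1 kg.
Tool frame: the origin (TCP) lies between the finger pads; the fingertips stand 22 mm ahead of it and the grasp point (between the pads) lies 3 mm ahead of it; z points along the fingers, y is the line along which they close (so a half turn about z gives the same grasp; the last joint's range is limited). The gripper opens to 85 mm and grips with 20 to 120 N. Pads are 22 mm wide; open, the fingers measure 114 mm over their backs; the gripper's body (76 mm by 85 mm) begins 54 mm behind the grasp point. The pads swing forward as they close: fully open they stand 13 mm farther back than shut.
Start: joints at [71.368, 7.471, 85.268, -0, 87.261, -4.893], TCP at [0.142, 0.583, 0.253] pointing down, gripper open.
Joint ranges: [-169.43, 169.43], [-51.17, 129.36], [1.28, 143.12], [-76.62, 256.62], [0, 156.53], [-152.29, 152.29]. Speed limits (degrees/s): [136.94, 136.94, 159.86, 180, 180, 180].

INTERFACE

Orientations are given as a 3x3 rotation matrix whose columns are the frame's x, y, z axes.
In Python, from plant import robot gives the robot as it stands.
- The arm moves only by the tool servo_tool, never from a script. Its argument "steps" is one flat list of numbers, 7 for each row, row after row: the turn, a rotation vector about the tool's x, y, z normalised to -1 to 1, where 1 is 2 pi rad, then the shift along the tool's x, y, z normalised to -1 to 1, where 1 is 0.6 m, then the gripper's target within -1 to 1 (fully open at 1, half-way at 0, shut at -1). A call has exactly 10 rows; each row is the pose to reach, as a shift and turn from the pose commanded when the call began, along the tool's axes at that moment, turning the shorter way round; what a row does not reach only later rows make up. A row lasts 1/8 s, in which the tool goes at most 62.5 mm and 10.7 degrees, less where a joint would pass 70% of its speed; a pose out of reach is approached as far as the arm can. A call with a number of a shift or a turn outside -1 to 1 is refused whole. A call with a gripper value outside its range is refused whole. The fingers move at their own pace and stop on an object; "squeeze" is the grip in N (left out, the last holds). Time passes only in rows, so rows that repeat a pose let the fingers close, or fill a call up. It gives the time, the measured TCP pose, the force, the opening and the grip force at its end, in the units of the state.
- robot.state(): the state, without advancing time (a new reading comes with each control period).
- robot.read_camera(name): name is "scene" or "side" or "wrist"; returns a dict with "image" (480x640x3 uint8, red, green, blue), "vfov" (degrees; the focal length in pixels is half the picture's height over the tangent of half this angle, whatever the lens; pixels are square), "cx", "cy" (the principal point, pixels), "origin" and "orientation" of the camera in the world; the wrist camera has in their place "hand_eye" (4x4, takes a point from camera to tool coordinates, whose origin is the TCP and whose axes are the flange's). Camera axes: x right, y down, z forward; pixel columns grow to the right and rows downward; lengths in m; the calibration is good to about 2 mm. A picture is of the moment at which its call begins: read the wrist's pose just before it. There is no depth.
- robot.hand_in(): hands the job in; it is judged then, once.
Trained networks look in the newest picture that a camera, given by its name, has taken for a name from the list of things; names that differ only in an ending like _2 or _b are one class to them, and where a whole thing is asked for, a point or a joint stands for the part that bears it (a point fixed in the world has none). Each returns a list of dicts, best first, with "score" (0 to 1); they miss things now and then, are a little off and sometimes report something else, mostly with a low value. They report only what shows in the picture. A call takes as long as a camera call. They do not tell look-alikes from the thing itself.
- robot.look_for(query, camera): "xy" ([column, row] in pixels, amid what is visible of it).
- robot.pinpoint(query, camera): "xy" ([column, row] in pixels: a listed point, or the origin of a listed thing).
The state is a dict: "time": time; "joint_positions": joint angles; "joint_velocities": joint speeds; "tau": joint torques, N m; "ee_pos": TCP position; "eef_rot": TCP orientation; "ft_force": force on the tool from outside, world axes, zero at the start; "moment": the same for the moment, N m; "grip_width": finger opening in m; "grasp_force": force on a finger pad.
Only numpy, scipy, OpenCV 4.12 (cv2) and the standard library are available. Lean on these libraries where they do the work, as an engineer would, in place of code of your own. Each camera call takes 0.05 s, during which the arm holds its last target. There are 200 camera calls.

TASK

Two little tilt-out bins stand side by side: pull the front of the wider one open all the way to its stop, then pick up the filled scoop by its handle and pour all three tea balls from it into the opening, without handling the balls themselves. Leave the bin fully open, and set the empty scoop down on the worktop, standing flat on its foot.

Things in the scene. Friction and masses are not known exactly. Their poses are not given: they have to be found in the camera images.
- wide_bin (a joint): Tilt of the wide bin's front, rad: 0 shut, 0.7 fully open at its stop; starts at 0 to 0.08. The front (plywood, 180 wide, 155 tall, 12 mm thick) faces the robot, is hinged along its lower edge (12 mm above the worktop) and its top comes out towards the robot. It stays at any angle where it is left; 2 to 4 N at the handle moves it. A tray fixed behind it tilts with it.
- wide_bin_case: Fixed white case of the wide bin, 130 deep (x), 180 wide (y), 170 mm tall; origin: centre of its underside, x away from the front. A like bin only 110 mm wide stands beside it: a bystander. With the front fully open, pour between the front's top edge (x -165, 130 mm up) and the case's top front edge (x -65, 170 mm up); the gap is 150 mm wide.
- wide_bin_handle (a point): Middle of the wide front's steel handle fin: 16 wide (y), 32 out from the front (x), 26 mm tall; shut, 152 mm up. Pinch its sides from above. Moves with the front: x into the bin, z up along the front; pitch = minus tilt. In these axes (mm): hinge x 28, z -140; board x 16 to 28, top z 15; tray floor z -136, x 28 to 118; back wall top z -50; sides y +-76, top z -50 (z 0 near the front).
- scoop: White melamine scoop on its flat foot, origin under the bed's middle, x to the open pouring lip. Bed 85 long, 72 wide, walls 34 to 42 mm high, none in front; its floor rises 12 deg to the lip, so balls roll out when tipped lip-down over 15 deg; 45 deg empties it. Lip at x 41, z 26 mm. Handle: bar 16 wide, 18 tall, x -43 to -135, centre z 38; grip near x -85. 95 to 160 g. Left or right of the bins.
- tea_1: Brown rigid tea ball with a pale band, 28 mm diameter, 12 g, loose in the scoop; origin at its centre.
- tea_2: A second tea ball, the same.
- tea_3: A third tea ball, the same.
Things that resemble listed ones, but are neither listed nor needed, are in the scene too. What is shaped like the scoop but orange or red is not meant.

How it is judged:
By the outcome, as a careful person would: the job done as asked, in the order asked, and still so for the second after the job is handed in, with the robot touching nothing.
It also fails if it takes over 72 s, if anything falls off the work surface, if the arm or the gripper's body presses on something with over 40 N, if the wrist force passes 120 N, or if a joint passes its speed limit or range.

## Working session

There is one attempt and no reset: what is moved stays moved. The work goes in short steps, Python scripts to look and compute and a tool call to move; the robot and the scene stay as the last step left them, time stands still between calls to the robot, and variables do not carry over. Pictures are saved under pics/ and viewed, at most 10 in all, crops included, and the job is handed in when it is done.

Besides the shell and the picture viewer there is one more tool, called after "Call:" by a JSON object that holds its "op" and its "data", one argument or row to a line. servo_tool: Moves the arm, as the interface text tells. Its arguments: {"type":"object","properties":{"steps":{"type":"array"},"squeeze":{"type":"number"}},"required":["steps"]}

```bash
mkdir -p pics; ls; cat > h.py <<'E'
import numpy as np, cv2
from plant import robot
def cam(name):
    s=robot.state(); c=robot.read_camera(name); im=c["image"]
    f=240/np.tan(np.radians(c["vfov"])/2)
    if "hand_eye" in c:
        T=np.eye(4);T[:3,:3]=s["eef_rot"];T[:3,3]=s["ee_pos"];T=T@np.array(c["hand_eye"])
        R,o=T[:3,:3],T[:3,3]
    else: R,o=np.array(c["orientation"]),np.array(c["origin"])
    return dict(im=im,f=f,c=(c["cx"],c["cy"]),R=R,o=o,s=s)
def ray(k,xy):
    d=k["R"]@np.array([(xy[0]-k["c"][0])/k["f"],(xy[1]-k["c"][1])/k["f"],1]);return d/np.linalg.norm(d)
def atz(k,xy,z):
    d=ray(k,xy);return k["o"]+d*(z-k["o"][2])/d[2]
def tri(ks,xys):
    A=np.zeros((3,3));b=np.zeros(3);P=[]
    for k,x in zip(ks,xys):
        d=ray(k,x);M=np.eye(3)-np.outer(d,d);A+=M;b+=M@k["o"]
    p=np.linalg.solve(A,b)
    return p,[np.linalg.norm(np.cross(p-k["o"],ray(k,x))) for k,x in zip(ks,xys)]
def proj(k,p):
    q=k["R"].T@(np.array(p)-k["o"]);return np.array(k["c"])+k["f"]*q[:2]/q[2]
def save(k,n): cv2.imwrite(f"pics/{n}.png",cv2.cvtColor(k["im"],cv2.COLOR_RGB2BGR))
E
python3 - <<'E'
from h import *
for n in ("scene","side"):
    k=cam(n);save(k,n+"0");print(n,k["o"].round(3),k["R"].round(2).tolist(),round(k["f"]))
    for q in ("wide_bin_handle","wide_bin_case","scoop","tea_1"):
        print(q,[(np.round(d["xy"]).tolist(),round(d["score"],2)) for d in robot.pinpoint(q,n)])
s=robot.state();print(s["time"],np.round(s["eef_rot"],3).tolist())
E
```

```text
pics
scene [0.801 0.513 1.007] [[-0.8, 0.5, -0.31], [0.59, 0.68, -0.43], [-0.01, -0.53, -0.85]] 462
wide_bin_handle [([234.0, 199.0], 0.76), ([380.0, 349.0], 0.59)]
wide_bin_case [([208.0, 254.0], 0.87)]
scoop [([414.0, 430.0], 0.98), ([330.0, 280.0], 0.94), ([318.0, 188.0], 0.91), ([514.0, 350.0], 0.59), ([379.0, 354.0], 0.56)]
tea_1 [([382.0, 346.0], 0.66), ([390.0, 350.0], 0.63), ([384.0, 340.0], 0.48)]
side [0.402 0.694 0.851] [[-0.99, -0.1, 0.09], [-0.14, 0.75, -0.65], [-0.0, -0.66, -0.75]] 444
wide_bin_handle [([279.0, 170.0], 0.73)]
wide_bin_case [([256.0, 210.0], 0.56)]
scoop [([376.0, 220.0], 0.89), ([290.0, 377.0], 0.88), ([251.0, 462.0], 0.84), ([321.0, 289.0], 0.83)]
tea_1 [([304.0, 360.0], 0.6), ([295.0, 368.0], 0.49)]
0.5 [[-0.971, 0.237, 0.0], [0.237, 0.971, -0.0], [-0.0, -0.0, -1.0]]
```

View pics/scene0.png

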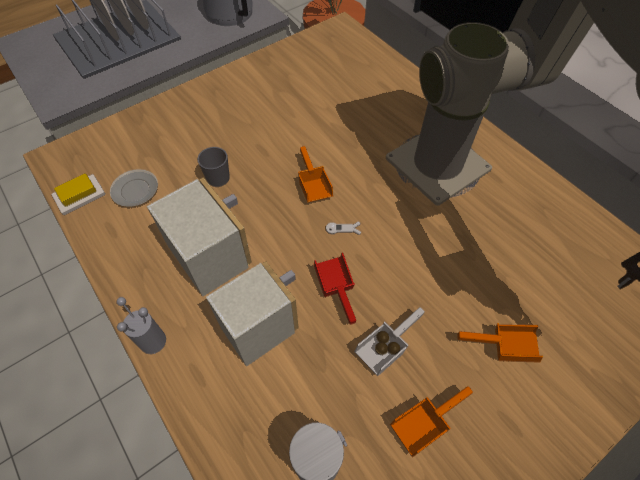

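View pics/side0.png

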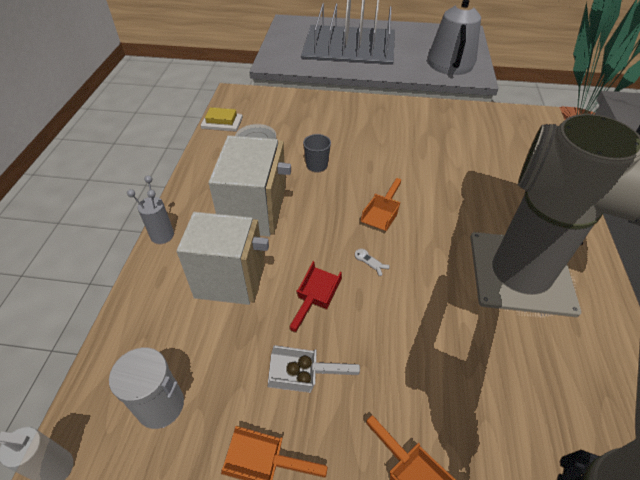

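```bash
python3 - <<'E'
from h import *
a=cam("scene");A={q:[d["xy"] for d in robot.pinpoint(q,"scene")] for q in ("wide_bin_handle","wide_bin_case","scoop","tea_1")}
b=cam("side");B={q:[d["xy"] for d in robot.pinpoint(q,"side")] for q in ("wide_bin_handle","wide_bin_case","scoop","tea_1")}
print(A["wide_bin_handle"],B["wide_bin_handle"])
print("handle",tri([a,b],[A["wide_bin_handle"][0],B["wide_bin_handle"][0]]))
for p in A["wide_bin_handle"]: print(atz(a,p,.152).round(3))
for p in B["wide_bin_handle"]: print(atz(b,p,.152).round(3))
print("case",[atz(a,p,0).round(3) for p in A["wide_bin_case"]],[atz(b,p,0).round(3) for p in B["wide_bin_case"]])
print("scoop",[atz(a,p,0.01).round(3) for p in A["scoop"]],[atz(b,p,0.01).round(3) for p in B["scoop"]])
print("tea",[atz(a,p,0.04).round(3) for p in A["tea_1"]],[atz(b,p,0.04).round(3) for p in B["tea_1"]])
c1=a["im"][160:280,130:310];c2=a["im"][290:390,340:440]
c3=b["im"][120:240,190:310];c4=b["im"][330:405,255:375]
r=lambda c,w,h:cv2.resize(c,(w,h),interpolation=cv2.INTER_CUBIC)
o=np.vstack([np.hstack([r(c1,450,300),r(c2,300,300)]),np.hstack([r(c3,300,300),r(c4,450,300)])])
cv2.imwrite("pics/crop1.png",o[:,:,::-1])
E
```

```text
[[234.8, 202.5]] [[279.6, 169.7]]
handle (array([ 0.58798959, -0.09071934,  0.1790453 ]), [np.float64(0.0034934413649435913), np.float64(0.0034934413649436277)])
[ 0.579 -0.114  0.152]
[ 0.597 -0.118  0.152]
case [array([ 0.682, -0.124,  0.   ])] [array([ 0.683, -0.127,  0.   ])]
scoop [array([0.477, 0.12 , 0.01 ]), array([ 0.344, -0.106,  0.01 ]), array([0.545, 0.487, 0.01 ]), array([0.248, 0.494, 0.01 ]), array([0.496, 0.33 , 0.01 ])] [array([ 0.345, -0.12 ,  0.01 ]), array([0.499, 0.33 , 0.01 ]), array([0.461, 0.124, 0.01 ]), array([0.538, 0.492, 0.01 ])]
tea [array([0.476, 0.337, 0.04 ]), array([0.496, 0.33 , 0.04 ]), array([0.478, 0.312, 0.04 ])] [array([0.487, 0.327, 0.04 ]), array([0.471, 0.31 , 0.04 ]), array([0.472, 0.35 , 0.04 ])]
```

View pics/crop1.png

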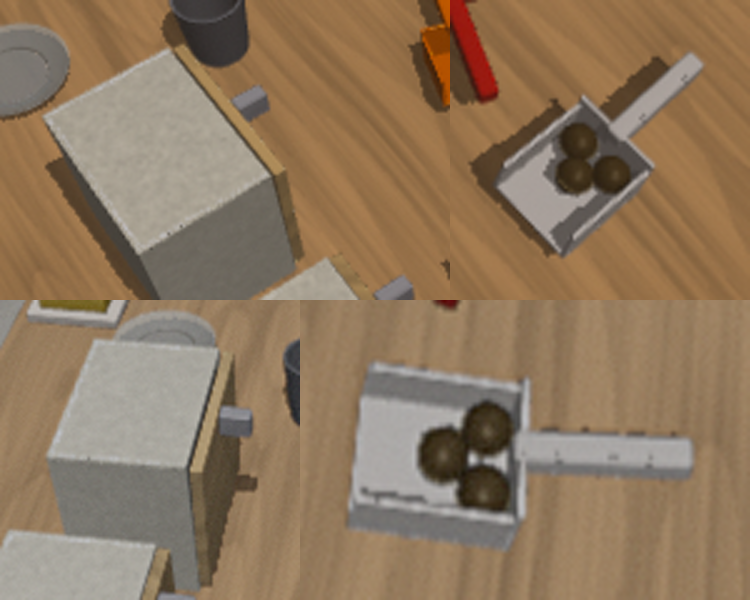

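```bash
python3 - <<'E'
from h import *
a=cam("scene");b=cam("side")
C={"bf":((148,207.2),(228,136)),"ff":((198.8,180.8),(277.2,138.4)),"fn":((238.8,232),(265.2,187.2)),"bn":((186,260),(209.2,184))}
for n,(p,q) in C.items(): print(n,atz(a,p,.17).round(3),atz(b,q,.17).round(3),tri([a,b],[p,q])[0].round(3))
for n,p,q,z in (("fin",(230,200),(284.8,164),.165),("root",(396.7,334),(313.7,367.9),.047),("end",(422,310),(359,369),.047)):
    print(n,atz(a,p,z).round(3),atz(b,q,z).round(3),tri([a,b],[p,q])[0].round(3))
E
```

```text
bf [ 0.747 -0.206  0.17 ] [ 0.747 -0.209  0.17 ] [ 0.746 -0.206  0.171]
ff [ 0.618 -0.205  0.17 ] [ 0.62  -0.216  0.17 ] [ 0.618 -0.201  0.178]
fn [ 0.617 -0.028  0.17 ] [ 0.613 -0.032  0.17 ] [ 0.615 -0.033  0.166]
bn [ 0.742 -0.034  0.17 ] [ 0.742 -0.026  0.17 ] [ 0.743 -0.034  0.165]
fin [ 0.587 -0.117  0.165] [ 0.585 -0.125  0.165] [ 0.585 -0.12   0.166]
root [0.453 0.324 0.047] [0.453 0.325 0.047] [0.453 0.325 0.047]
end [0.37  0.316 0.047] [0.367 0.316 0.047] [0.367 0.314 0.042]
```

```bash
cat >> h.py <<'E'
from scipy.spatial.transform import Rotation as Ro
def Rt(yaw,tilt):
    "tool: y = world y turned by yaw; tilt>0: fingers point forward (z=(sin,0,-cos) in yawed frame)"
    t,=[np.radians(tilt)]
    B=np.array([[-np.cos(t),0,np.sin(t)],[0,1,0],[-np.sin(t),0,-np.cos(t)]])
    return Ro.from_euler('z',yaw,degrees=True).as_matrix()@B
def rows(targets,base=None):
    s=robot.state();R0,p0=(np.array(s["eef_rot"]),np.array(s["ee_pos"])) if base is None else base
    for p,R in targets:
        rv=Ro.from_matrix(R0.T@R).as_rotvec()/(2*np.pi); d=R0.T@(np.array(p)-p0)/.6
        print(", ".join(f"{v:.4f}" for v in [*rv,*d]))
def st():
    s=robot.state();print("t",round(s["time"],2),"p",np.round(s["ee_pos"],4).tolist(),"z",np.round(np.array(s["eef_rot"])[:,2],3).tolist(),"y",np.round(np.array(s["eef_rot"])[:,1],3).tolist(),"q",np.round(s["joint_positions"],0).tolist(),"F",np.round(s["ft_force"],1).tolist(),"w",s["grip_width"],s["grasp_force"])
E
python3 - <<'E'
from h import *
rows([((.36,.2,.32),Rt(1,0)),((.54,-.12,.33),Rt(1,0))])
E
```

```text
0.0000, 0.0000, -0.0409, -0.5037, -0.5337, -0.1111
0.0000, 0.0000, -0.0409, -0.9218, -0.9806, -0.1278
```

Call:
{"op": "servo_tool", "data": {
  "steps": [0,0,-0.041,-0.504,-0.534,-0.111,1,0,0,-0.041,-0.504,-0.534,-0.111,1,0,0,-0.041,-0.504,-0.534,-0.111,1,0,0,-0.041,-0.504,-0.534,-0.111,1,0,0,-0.041,-0.504,-0.534,-0.111,1,0,0,-0.041,-0.504,-0.534,-0.111,1,0,0,-0.041,-0.504,-0.534,-0.111,1,0,0,-0.041,-0.922,-0.981,-0.128,1,0,0,-0.041,-0.922,-0.981,-0.128,1,0,0,-0.041,-0.922,-0.981,-0.128,1]
}}

```text
time: 2.35
ee_pos: [0.4488, 0.0414, 0.3249]
eef_rot: [[-1.0, -0.018, 0.001], [-0.018, 1.0, 0.0], [-0.001, 0.0, -1.0]]
ft_force: [0.5, -0.2, -0.2]
grip_width: 0.0856
grasp_force: 0.0
```

```bash
python3 - <<'E'
from h import *
st();rows([((.54,-.12,.33),Rt(1,0))])
E
```

```text
t 2.35 p [0.4488, 0.0414, 0.3249] z [0.001, 0.0, -1.0] y [-0.018, 1.0, 0.0] q [-1.0, -17.0, 101.0, 0.0, 96.0, -92.0] F [0.5, -0.2, -0.2] w 0.08559853394096709 0.0
0.0000, 0.0002, 0.0000, -0.1473, -0.2716, -0.0083
```

Call:
{"op": "servo_tool", "data": {
  "steps": [0,0,0,-0.147,-0.272,-0.008,1,0,0,0,-0.147,-0.272,-0.008,1,0,0,0,-0.147,-0.272,-0.008,1,0,0,0,-0.147,-0.272,-0.008,1,0,0,0,-0.147,-0.272,-0.008,1,0,0,0,-0.147,-0.272,-0.008,1,0,0,0,-0.147,-0.272,-0.008,1,0,0,0,-0.147,-0.272,-0.008,1,0,0,0,-0.147,-0.272,-0.008,1,0,0,0,-0.147,-0.272,-0.008,1]
}}

```text
time: 3.6
ee_pos: [0.5391, -0.1181, 0.3292]
eef_rot: [[-1.0, -0.018, 0.0], [-0.018, 1.0, -0.0], [-0.0, -0.0, -1.0]]
ft_force: [0.0, -0.0, 0.0]
grip_width: 0.0852
grasp_force: 0.0
```

```bash
python3 - <<'E'
from h import *
st();k=cam("wrist");save(k,"wrist1")
for q in ("wide_bin_handle",):
  for d in robot.pinpoint(q,"wrist"): print(d,atz(k,d["xy"],.152),atz(k,d["xy"],.165))
E
```

```text
t 3.6 p [0.5391, -0.1181, 0.3292] z [0.0, -0.0, -1.0] y [-0.018, 1.0, -0.0] q [-18.0, -1.0, 86.0, -0.0, 95.0, -109.0] F [0.0, -0.0, 0.0] w 0.08519106722723335 0.0
{'xy': [309.4, 277.7], 'score': 0.55} [ 0.58794643 -0.12382014  0.152     ] [ 0.58240736 -0.12360326  0.165     ]
```

View pics/wrist1.png

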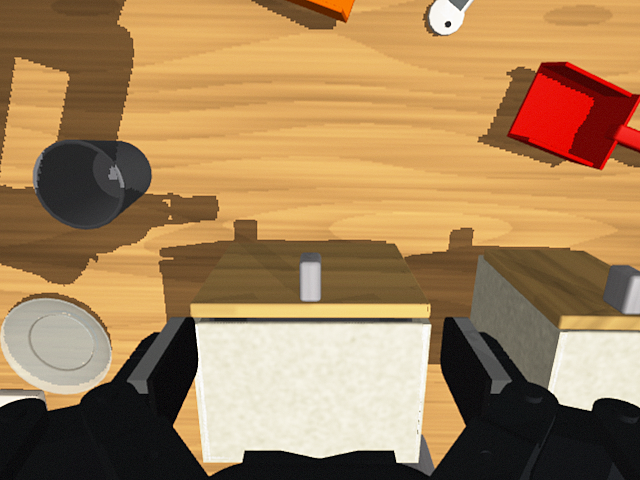

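```bash
python3 - <<'E'
from h import *
k=cam("wrist")
for xy in ((311,262),(311,254),(311,301),(301,281),(321,281)): print("fin",xy,atz(k,xy,.165).round(4))
for xy in ((190,304),(191,318),(430,305),(430,317)): print("board",xy,atz(k,xy,.167).round(4))
for xy in ((197,321),(430,321),(205,462),(420,462)): print("case",xy,atz(k,xy,.170).round(4))
E
```

```text
fin (311, 262) [ 0.57   -0.1227  0.165 ]
fin (311, 254) [ 0.5639 -0.1227  0.165 ]
fin (311, 301) [ 0.601  -0.1223  0.165 ]
fin (301, 281) [ 0.585  -0.1298  0.165 ]
fin (321, 281) [ 0.5848 -0.1152  0.165 ]
board (190, 304) [ 0.6041 -0.2118  0.167 ]
board (191, 318) [ 0.6157 -0.2119  0.167 ]
board (430, 305) [ 0.6018 -0.0341  0.167 ]
board (430, 317) [ 0.6117 -0.0331  0.167 ]
case (197, 321) [ 0.6164 -0.2066  0.17  ]
case (430, 321) [ 0.6134 -0.0337  0.17  ]
case (205, 462) [ 0.7489 -0.2093  0.17  ]
case (420, 462) [ 0.7457 -0.0291  0.17  ]
```

```bash
python3 - <<'E'
from h import *
rows([((.583,-.1225,.23),Rt(1,0)),((.583,-.1225,.157),Rt(1,0))])
E
```

```text
0.0000, -0.0000, 0.0000, -0.0730, -0.0084, 0.1653
0.0000, -0.0000, 0.0000, -0.0730, -0.0084, 0.2869
```

Call:
{"op": "servo_tool", "data": {
  "steps": [0,0,0,-0.073,-0.008,0.165,1,0,0,0,-0.073,-0.008,0.165,1,0,0,0,-0.073,-0.008,0.165,1,0,0,0,-0.073,-0.008,0.21,1,0,0,0,-0.073,-0.008,0.26,1,0,0,0,-0.073,-0.008,0.287,1,0,0,0,-0.073,-0.008,0.287,1,0,0,0,-0.073,-0.008,0.287,-0.5,0,0,0,-0.073,-0.008,0.287,-1,0,0,0,-0.073,-0.008,0.287,-1],
  "squeeze": 40
}}

```text
time: 5.0
ee_pos: [0.5835, -0.1224, 0.158]
eef_rot: [[-1.0, -0.018, 0.001], [-0.018, 1.0, -0.0], [-0.001, -0.0, -1.0]]
ft_force: [0.2, -0.0, 0.6]
grip_width: 0.032
grasp_force: 0.0
```

Call:
{"op": "servo_tool", "data": {
  "steps": [0,0,0,0,0,0,-1,0,0,0,0,0,0,-1,0,0,0,0,0,0,-1,0,0,0,0,0,0,-1,0,0,0,0,0,0,-1,0,0,0,0,0,0,-1,0,0,0,0,0,0,-1,0,0,0,0,0,0,-1,0,0,0,0,0,0,-1,0,0,0,0,0,0,-1]
}}

```text
time: 6.25
ee_pos: [0.5834, -0.1239, 0.1578]
eef_rot: [[-1.0, -0.017, 0.001], [-0.017, 1.0, -0.002], [-0.001, -0.002, -1.0]]
ft_force: [-0.5, -7.0, 2.8]
grip_width: 0.0153
grasp_force: 43.4
```

```bash
python3 - <<'E'
from h import *
st();k=cam("wrist")
p=np.array([.583,-.1225,.157]);h=np.array([.615,.012])
s=robot.state();p=np.array(s["ee_pos"])
v=np.array([p[0]-h[0],p[2]-h[1]]);f=Ro.from_euler('z',1,degrees=True).as_matrix()
T=[]
for th in np.r_[np.linspace(0,.72,10)[1:],.72]:
    x=v[0]*np.cos(th)-v[1]*np.sin(th);z=v[1]*np.cos(th)+v[0]*np.sin(th)
    d=f@np.array([x-v[0],0,0]);T.append(((p[0]+d[0],p[1]+d[1],h[1]+z),Rt(1,np.degrees(th))))
rows(T)
E
```

```text
t 6.25 p [0.5834, -0.1239, 0.1578] z [0.001, -0.002, -1.0] y [-0.017, 1.0, -0.002] q [-17.0, 10.0, 92.0, -0.0, 77.0, -108.0] F [-0.5, -7.0, 2.8] w 0.0152976827328734 43.435553312301636
-0.0004, -0.0125, -0.0001, 0.0193, 0.0000, 0.0050
-0.0004, -0.0253, -0.0001, 0.0381, 0.0000, 0.0115
-0.0004, -0.0380, -0.0000, 0.0563, 0.0000, 0.0194
-0.0004, -0.0507, -0.0000, 0.0738, 0.0000, 0.0288
-0.0004, -0.0635, -0.0000, 0.0905, 0.0000, 0.0396
-0.0004, -0.0762, 0.0000, 0.1063, 0.0001, 0.0517
-0.0004, -0.0889, 0.0000, 0.1211, 0.0001, 0.0650
-0.0004, -0.1017, 0.0000, 0.1348, 0.0001, 0.0794
-0.0004, -0.1144, 0.0001, 0.1473, 0.0002, 0.0949
-0.0004, -0.1144, 0.0001, 0.1473, 0.0002, 0.0949
```

Call:
{"op": "servo_tool", "data": {
  "steps": [0,-0.0125,0,0.019,-0.002,0.005,-1,0,-0.025,0,0.038,-0.002,0.0115,-1,0,-0.038,0,0.056,-0.002,0.0195,-1,0,-0.051,0,0.074,-0.002,0.029,-1,0,-0.0635,0,0.0905,-0.002,0.0395,-1,0,-0.076,0,0.106,-0.002,0.0515,-1,0,-0.089,0,0.121,-0.002,0.065,-1,0,-0.1015,0,0.135,-0.002,0.0795,-1,0,-0.108,0,0.1412,-0.002,0.087,-1,0,-0.108,0,0.1412,-0.002,0.087,-1]
}}

```text
time: 7.55
ee_pos: [0.4984, -0.1254, 0.1043]
eef_rot: [[-0.777, -0.015, 0.629], [-0.012, 1.0, 0.009], [-0.629, -0.0, -0.777]]
ft_force: [40.4, -4.3, -30.4]
grip_width: 0.015
grasp_force: 41.1
```

```bash
python3 - <<'E'
from h import *
st();k=cam("side");save(k,"side1")
s=robot.state();p=np.array(s["ee_pos"]);h=np.array([.615,.012]);v=np.array([.5834-.615,.1578-.012])
print(np.degrees(np.arctan2(h[0]-p[0],p[2]-h[1])-np.arctan2(.0316,.1458))/57.3, np.hypot(p[0]-h[0],p[2]-h[1]),np.hypot(*v))
E
```

```text
t 7.55 p [0.4984, -0.1254, 0.1043] z [0.629, 0.009, -0.777] y [-0.015, 1.0, -0.0] q [-34.0, -29.0, 142.0, 35.0, 39.0, -147.0] F [40.4, -4.3, -30.4] w 0.015014178330381059 41.0848206281662
0.6876953190295833 0.14870488589961303 0.14918511990141642
```

View pics/side1.png

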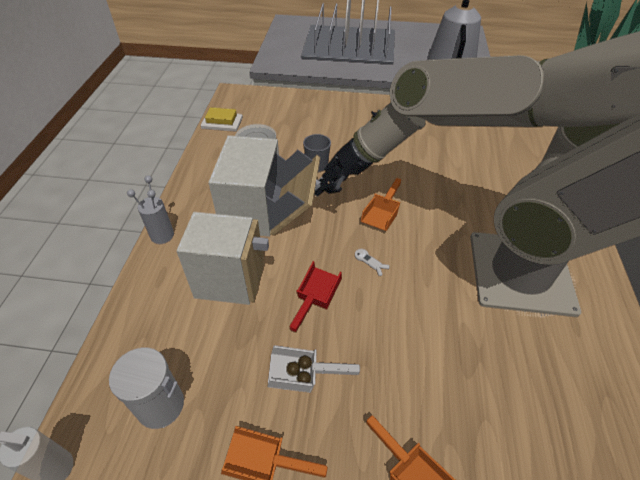

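Call:
{"op": "servo_tool", "data": {
  "steps": [0,0.001,0,-0.004,0,0,-1,0,0.002,0,-0.008,0,0,-1,0,0.002,0,-0.008,0,0,-0.5,0,0.002,0,-0.008,0,0,0.3,0,0.002,0,-0.008,0,0,0.7,0,0.002,0,-0.008,0,0,0.7,0,0.002,0,-0.008,0,0,0.7,0,0.002,0,-0.008,0,0,0.7,0,0.002,0,-0.008,0,0,0.7,0,0.002,0,-0.008,0,0,0.7]
}}

```text
time: 8.85
ee_pos: [0.5021, -0.1249, 0.1078]
eef_rot: [[-0.786, -0.018, 0.618], [-0.014, 1.0, 0.011], [-0.618, -0.0, -0.786]]
ft_force: [0.0, 1.2, 0.2]
grip_width: 0.073
grasp_force: 0.0
```

```bash
python3 - <<'E'
from h import *
st()
rows([((.4575,-.1254,.158),Rt(1,25)),((.44,-.125,.26),Rt(1,10))])
E
```

```text
t 8.85 p [0.5021, -0.1249, 0.1078] z [0.618, 0.011, -0.786] y [-0.018, 1.0, -0.0] q [-33.0, -29.0, 141.0, 33.0, 40.0, -145.0] F [0.0, 1.2, 0.2] w 0.0729743529428166 0.0
0.0000, 0.0366, 0.0001, 0.0067, 0.0005, -0.1117
0.0000, 0.0782, 0.0001, -0.0754, 0.0017, -0.2634
```

Call:
{"op": "servo_tool", "data": {
  "steps": [0,0,0,0,0,0,-1,0,0,0,0,0,0,-1,0,0,0,0,0,0,-1,0,0,0,0,0,0,-1,0,0,0,0,0,0,-1,0,0,0,0,0,0,-1,0,0,0,0.002,0,0,-1,0,-0.001,0,0.004,0,0,-1,0,-0.002,0,0.006,0,0,-1,0,-0.002,0,0.008,0,0,-1]
}}

```text
time: 10.1
ee_pos: [0.4992, -0.1254, 0.1051]
eef_rot: [[-0.777, -0.016, 0.63], [-0.013, 1.0, 0.01], [-0.63, -0.0, -0.777]]
ft_force: [35.7, -2.9, -21.4]
grip_width: 0.0154
grasp_force: 40.3
```

Firmly against the stop again; release without backing off.

Call:
{"op": "servo_tool", "data": {
  "steps": [0,0,0,0,0,0,-0.5,0,0,0,0,0,0,0.5,0,0,0,0,0,0,0.8,0,0,0,0,0,0,0.8,0,0,0,0,0,0,0.8,0,0.01,0,0.005,0,-0.03,0.8,0,0.02,0,0.006,0,-0.06,0.8,0,0.03,0,0.007,0,-0.09,0.8,0,0.037,0,0.007,0,-0.112,0.8,0,0.037,0,0.007,0,-0.112,0.8]
}}

```text
time: 11.35
ee_pos: [0.4538, -0.1262, 0.1561]
eef_rot: [[-0.901, -0.018, 0.434], [-0.017, 1.0, 0.007], [-0.434, -0.002, -0.901]]
ft_force: [1.2, -0.0, 0.4]
grip_width: 0.0772
grasp_force: 0.0
```

```bash
python3 - <<'E'
from h import *
st();
rows([((.43,-.125,.26),Rt(1,10)),((.37,.10,.30),Rt(6.5,20)),((.40,.3195,.20),Rt(6.5,30))])
k=cam("side");print([d for d in robot.pinpoint("wide_bin_handle","side")])
h=(.615-.1116,-.124,.101);print(proj(k,h))
c=k["im"][100:250,190:390];cv2.imwrite("pics/bin2.png",cv2.resize(c,(800,600),interpolation=cv2.INTER_CUBIC)[:,:,::-1])
E
```

```text
t 11.35 p [0.4538, -0.1262, 0.1561] z [0.434, 0.007, -0.901] y [-0.018, 1.0, -0.002] q [-32.0, -34.0, 134.0, 16.0, 59.0, -129.0] F [1.2, -0.0, 0.4] w 0.07721608357566533 0.0
-0.0002, 0.0436, 0.0002, -0.0394, 0.0024, -0.1732
-0.0061, 0.0158, -0.0139, 0.0154, 0.3791, -0.2742
-0.0073, -0.0119, -0.0133, 0.0364, 0.7442, -0.1000
[{'xy': [313.1, 186.9], 'score': 0.73}, {'xy': [303.3, 363.3], 'score': 0.39}]
[318.0691814  187.14304061]
```

View pics/bin2.png

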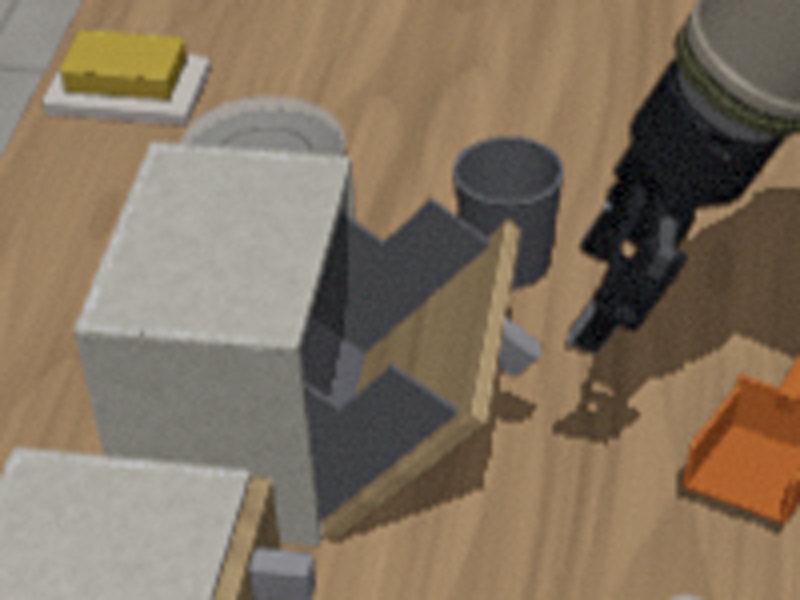

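```bash
python3 - <<'E'
from h import *
rows([((.43,-.125,.26),Rt(1,15)),((.40,.10,.28),Rt(6.5,20)),((.40,.3195,.18),Rt(6.5,20))])
k=cam("side");kw=cam("scene")
for th in (.6,.65,.7):
    for y in (-.21,-.034):
        x=.615-.155*np.sin(th);z=.012+.155*np.cos(th)
        print(th,y,(4*(proj(k,(x,y,z))-[190,100])).round())
E
```

```text
0.0001, 0.0294, 0.0001, -0.0419, 0.0017, -0.1758
-0.0059, 0.0155, -0.0140, -0.0173, 0.3776, -0.2244
-0.0059, 0.0155, -0.0140, 0.0488, 0.7433, -0.0712
0.6 -0.21 [493. 210.]
0.6 -0.034 [451. 399.]
0.65 -0.21 [502. 216.]
0.65 -0.034 [462. 406.]
0.7 -0.21 [512. 223.]
0.7 -0.034 [472. 413.]
```

Call:
{"op": "servo_tool", "data": {
  "steps": [0,0.029,0,-0.042,0,-0.176,0.8,0,0.029,0,-0.042,0,-0.176,0.8,-0.006,0.016,-0.014,-0.017,0.378,-0.224,0.8,-0.006,0.016,-0.014,-0.017,0.378,-0.224,0.8,-0.006,0.016,-0.014,-0.017,0.378,-0.224,0.8,-0.006,0.016,-0.014,-0.017,0.378,-0.224,1,-0.006,0.016,-0.014,0.049,0.743,-0.071,1,-0.006,0.016,-0.014,0.049,0.743,-0.071,1,-0.006,0.016,-0.014,0.049,0.743,-0.071,1,-0.006,0.016,-0.014,0.049,0.743,-0.071,1]
}}

```text
time: 12.8
ee_pos: [0.3988, 0.3213, 0.1781]
eef_rot: [[-0.935, -0.115, 0.335], [-0.108, 0.993, 0.04], [-0.338, 0.001, -0.941]]
ft_force: [0.7, -0.9, 0.9]
grip_width: 0.0853
grasp_force: 0.0
```

Call:
{"op": "servo_tool", "data": {
  "steps": [0,0,0,0,0,0,1,0,0,0,0,0,0,1,0,0,0,0,0,0,1,0,0,0,0,0,0,1,0,0,0,0,0,0,1,0,0,0,0,0,0,1,0,0,0,0,0,0,1,0,0,0,0,0,0,1,0,0,0,0,0,0,1,0,0,0,0,0,0,1]
}}

```text
time: 14.05
ee_pos: [0.4, 0.3192, 0.1802]
eef_rot: [[-0.935, -0.113, 0.336], [-0.106, 0.994, 0.039], [-0.339, 0.001, -0.941]]
ft_force: [-0.2, -0.3, 0.7]
grip_width: 0.0854
grasp_force: 0.0
```

```bash
python3 - <<'E'
from h import *
st();k=cam("wrist");save(k,"wrist2")
print([(d["xy"],atz(k,d["xy"],0.0).round(4),d["score"]) for d in robot.pinpoint("scoop","wrist")])
E
```

```text
t 14.05 p [0.4, 0.3192, 0.1802] z [0.336, 0.039, -0.941] y [-0.113, 0.994, 0.001] q [40.0, -18.0, 119.0, -12.0, 63.0, -52.0] F [-0.2, -0.3, 0.7] w 0.08536590499320829 0.0
[([29.3, 186.2], array([0.4665, 0.1154, 0.    ]), 0.86), ([493.6, 301.3], array([0.5437, 0.4949, 0.    ]), 0.85), ([314.8, 248.9], array([0.5014, 0.3282, 0.    ]), 0.7)]
```

View pics/wrist2.png

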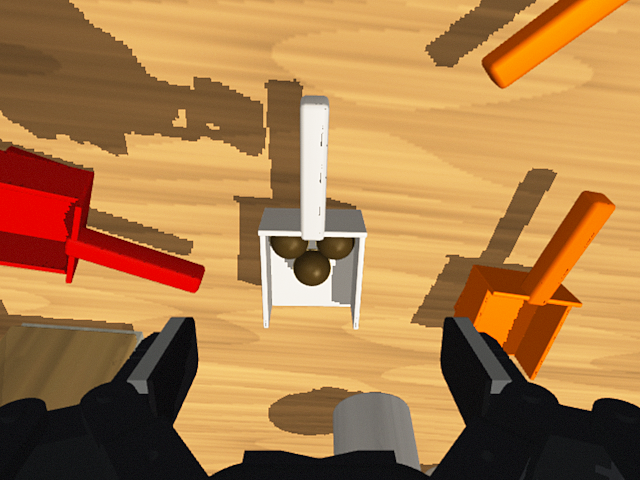

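```bash
python3 - <<'E'
from h import *
k=cam("wrist")
e=atz(k,(315,99),.047);r=atz(k,(313,232),.047);l=atz(k,(266,326),.040);l2=atz(k,(356,327),.040)
print(e,r,l,l2,np.degrees(np.arctan2(*(r-e)[[1,0]])))
for g in [(.412,.3195)]:
    R=Rt(6,20)
    for z in (.11,.04): 
        pass
    a=np.radians(6);o=np.array([e[0],e[1],0])+.050*np.array([np.cos(a),np.sin(a),0]);o[2]=.038;print("grip",o)
    t=o-.003*R[:,2]
    rows([(t-.07*R[:,2],R),(t,R)])
E
```

```text
[0.36312219 0.31367091 0.047     ] [0.4496841  0.32172946 0.047     ] [0.55318759 0.29441381 0.04      ] [0.54623787 0.36680231 0.04      ] 5.318665366500308
grip [0.41284828 0.31889733 0.038     ]
0.0006, -0.0006, 0.0013, 0.0607, -0.0026, 0.1086
0.0006, -0.0006, 0.0013, 0.0603, -0.0031, 0.2252
```

Call:
{"op": "servo_tool", "data": {
  "steps": [0,0,0.002,0.061,-0.003,0.108,1,0,0,0.002,0.061,-0.003,0.108,1,0,0,0.002,0.061,-0.003,0.108,1,0,0,0.002,0.0605,-0.003,0.15,1,0,0,0.002,0.0605,-0.003,0.19,1,0,0,0.002,0.0605,-0.003,0.225,1,0,0,0.002,0.0605,-0.003,0.225,1,0,0,0.002,0.0605,-0.003,0.225,0.3,0,0,0.002,0.0605,-0.003,0.225,-0.3,0,0,0.002,0.0605,-0.003,0.225,-0.6],
  "squeeze": 60
}}

```text
time: 15.45
ee_pos: [0.4121, 0.3193, 0.042]
eef_rot: [[-0.936, -0.102, 0.338], [-0.094, 0.995, 0.04], [-0.34, 0.006, -0.94]]
ft_force: [-0.8, -1.4, 0.3]
grip_width: 0.0322
grasp_force: 0.0
```

Call:
{"op": "servo_tool", "data": {
  "steps": [0,0,0,0,0,0,-0.7,0,0,0,0,0,0,-0.8,0,0,0,0,0,0,-1,0,0,0,0,0,0,-1,0,0,0,0,0,0,-1,0,0,0,0,0,0,-1,0,0,0,0,0,0,-1,0,0,0,0,0,0,-1,0,0,0,0,0,0,-1,0,0,0,0,0,0,-1],
  "squeeze": 90
}}

```text
time: 16.7
ee_pos: [0.4119, 0.3191, 0.0415]
eef_rot: [[-0.936, -0.102, 0.337], [-0.094, 0.995, 0.04], [-0.339, 0.006, -0.941]]
ft_force: [-3.5, -0.9, 5.7]
grip_width: 0.0145
grasp_force: 87.6
```

```bash
python3 - <<'E'
from h import *
st();s=robot.state();p=np.array(s["ee_pos"]);R=np.array(s["eef_rot"])
rows([(p+[0,0,.05],R),(p+[0,0,.25],R)])
E
```

```text
t 16.7 p [0.4119, 0.3191, 0.0415] z [0.337, 0.04, -0.941] y [-0.102, 0.995, 0.006] q [39.0, -5.0, 124.0, -15.0, 45.0, -48.0] F [-3.5, -0.9, 5.7] w 0.014539780092961174 87.60696530342102
0.0000, 0.0000, 0.0000, -0.0283, 0.0005, -0.0784
0.0000, 0.0000, 0.0000, -0.1414, 0.0023, -0.3919
```

Call:
{"op": "servo_tool", "data": {
  "steps": [0,0,0,-0.002,0,-0.006,-1,0,0,0,-0.008,0,-0.022,-1,0,0,0,-0.018,0,-0.05,-1,0,0,0,-0.031,0,-0.085,-1,0,0,0,-0.046,0,-0.128,-1,0,0,0,-0.062,0,-0.171,-1,0,0,0,-0.077,0,-0.214,-1,0,0,0,-0.09,0,-0.25,-1,0,0,0,-0.1,0,-0.277,-1,0,0,0,-0.104,0,-0.288,-1]
}}

```text
time: 17.95
ee_pos: [0.4123, 0.3181, 0.226]
eef_rot: [[-0.936, -0.101, 0.337], [-0.093, 0.995, 0.04], [-0.34, 0.006, -0.94]]
ft_force: [0.8, -0.0, -2.2]
grip_width: 0.0145
grasp_force: 87.5
```

```bash
python3 - <<'E'
from h import *
st();k=cam("side");s=robot.state()
p=np.array(s["ee_pos"]);g=proj(k,p);print(g)
x,y=int(g[0]),int(g[1]);x0=max(0,min(440,x-130));y0=max(0,min(330,y-75))
c=k["im"][y0:y0+150,x0:x0+200];cv2.imwrite("pics/held.png",cv2.resize(c,(800,600),interpolation=cv2.INTER_CUBIC)[:,:,::-1])
E
```

```text
t 17.95 p [0.4123, 0.3181, 0.226] z [0.337, 0.04, -0.94] y [-0.101, 0.995, 0.006] q [39.0, -19.0, 115.0, -11.0, 67.0, -54.0] F [0.8, -0.0, -2.2] w 0.014491135237738598 87.50301718711853
[339.24327164 318.37708048]
```

View pics/held.png

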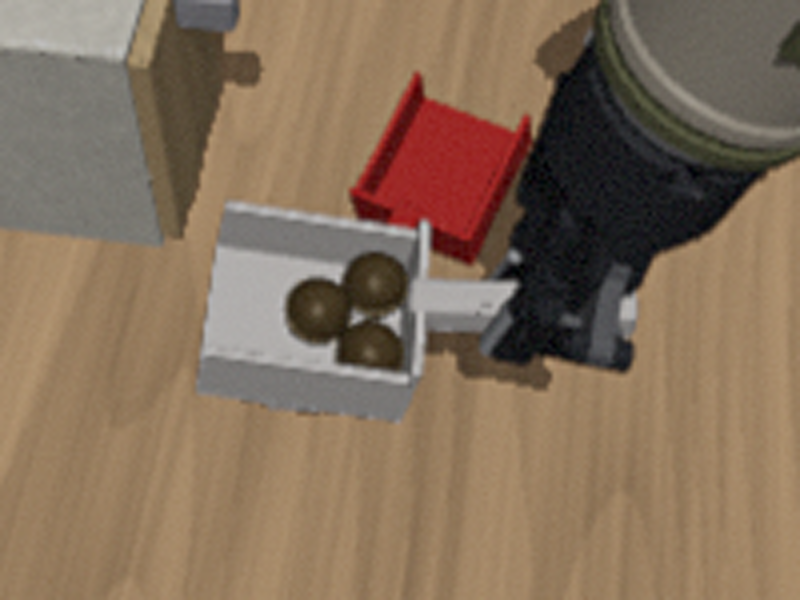

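```bash
python3 - <<'E'
from h import *
s=robot.state();p=np.array(s["ee_pos"]);R=np.array(s["eef_rot"])
rows([((.421,.10,.27),Rt(3.5,20)),((.430,-.1235,.27),Rt(1,20))])
E
```

```text
0.0031, -0.0004, 0.0057, -0.0043, -0.3627, -0.0783
0.0055, -0.0004, 0.0123, 0.0164, -0.7348, -0.0882
```

Call:
{"op": "servo_tool", "data": {
  "steps": [0,0,0,0,-0.004,-0.004,-1,0,0,0,0,-0.015,-0.012,-1,0,0,0.001,0,-0.033,-0.022,-1,0.001,0,0.001,-0.001,-0.058,-0.034,-1,0.001,0,0.001,-0.001,-0.091,-0.046,-1,0.001,0,0.002,-0.002,-0.131,-0.057,-1,0.002,0,0.003,-0.002,-0.178,-0.066,-1,0.002,0,0.004,-0.003,-0.232,-0.073,-1,0.003,0,0.005,-0.004,-0.294,-0.077,-1,0.003,0,0.006,-0.004,-0.362,-0.078,-1]
}}

```text
time: 19.25
ee_pos: [0.4203, 0.0987, 0.2692]
eef_rot: [[-0.939, -0.06, 0.339], [-0.057, 0.998, 0.02], [-0.34, -0.0, -0.94]]
ft_force: [0.4, -0.6, -1.5]
grip_width: 0.0147
grasp_force: 87.5
```

```bash
python3 - <<'E'
from h import *
st();rows([((.430,-.1235,.265),Rt(1,20))])
E
```

```text
t 19.25 p [0.4203, 0.0987, 0.2692] z [0.339, 0.02, -0.94] y [-0.06, 0.998, -0.0] q [8.0, -41.0, 125.0, -1.0, 76.0, -86.0] F [0.4, -0.6, -1.5] w 0.014676137258869279 87.48849034309387
0.0023, -0.0003, 0.0064, 0.0083, -0.3706, 0.0046
```

Call:
{"op": "servo_tool", "data": {
  "steps": [0,0,0.001,0.001,-0.07,0.001,-1,0.001,0,0.002,0.003,-0.133,0.001,-1,0.001,0,0.003,0.004,-0.188,0.002,-1,0.001,0,0.004,0.005,-0.236,0.003,-1,0.002,0,0.005,0.006,-0.277,0.003,-1,0.002,0,0.005,0.007,-0.31,0.004,-1,0.002,0,0.006,0.008,-0.336,0.004,-1,0.002,0,0.006,0.008,-0.354,0.004,-1,0.002,0,0.006,0.008,-0.366,0.005,-1,0.002,0,0.006,0.008,-0.37,0.005,-1]
}}

```text
time: 20.5
ee_pos: [0.4302, -0.1219, 0.2639]
eef_rot: [[-0.941, -0.02, 0.338], [-0.018, 1.0, 0.008], [-0.338, 0.001, -0.941]]
ft_force: [0.8, 0.1, -1.7]
grip_width: 0.0145
grasp_force: 87.6
```

```bash
python3 - <<'E'
from h import *
st();k=cam("scene");save(k,"prepour")
print([(np.round(d["xy"]),round(d["score"],2)) for d in robot.look_for("tea_1","scene")])
print(proj(k,(.557,-.1235,.25)))
P=[]
# columns: pitch, lip z
for p,z in [(0,.225),(3,.21),(6,.2),(12,.19),(20,.178),(28,.168),(36,.16),(44,.156),(50,.155),(52,.155)]:
    a=np.radians(p);c,s=np.cos(a),np.sin(a)
    t=np.array([.56-(.127*c-.0155*s),-.1235,z-(-.127*s-.0155*c)]);P.append((t,Rt(1,20-p)))
rows(P)
E
```

```text
t 20.5 p [0.4302, -0.1219, 0.2639] z [0.338, 0.008, -0.941] y [-0.02, 1.0, 0.001] q [-30.0, -37.0, 123.0, 11.0, 77.0, -122.0] F [0.8, 0.1, -1.7] w 0.014542688427928318 87.56267309188843
[(array([258., 151.]), 0.63), (array([264., 156.]), 0.56)]
[234.16224247 167.55791772]
0.0003, -0.0006, 0.0003, 0.0089, -0.0034, 0.0382
0.0003, 0.0077, 0.0004, 0.0121, -0.0034, 0.0519
0.0003, 0.0160, 0.0004, 0.0120, -0.0035, 0.0580
0.0003, 0.0327, 0.0004, 0.0046, -0.0036, 0.0556
0.0003, 0.0549, 0.0004, -0.0089, -0.0038, 0.0525
0.0002, 0.0772, 0.0004, -0.0263, -0.0041, 0.0494
0.0002, 0.0994, 0.0004, -0.0472, -0.0045, 0.0465
0.0002, 0.1216, 0.0004, -0.0722, -0.0049, 0.0410
0.0002, 0.1383, 0.0005, -0.0931, -0.0053, 0.0363
0.0001, 0.1438, 0.0005, -0.1004, -0.0054, 0.0347
```

View pics/prepour.png

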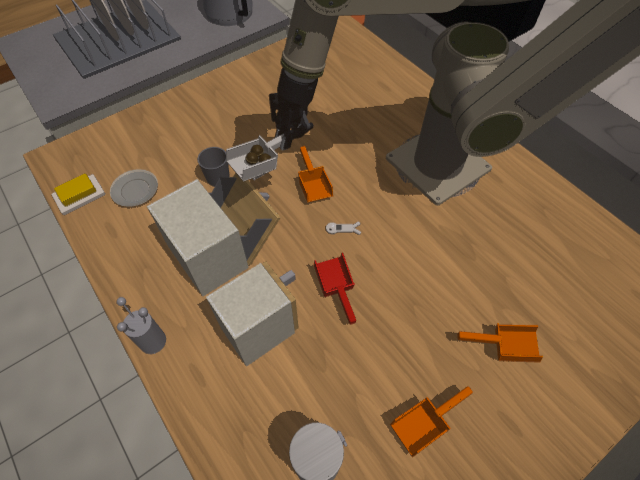

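Call:
{"op": "servo_tool", "data": {
  "steps": [0,0,0,0.006,-0.003,0.02,-1,0,0.008,0,0.012,-0.003,0.047,-1,0,0.016,0,0.012,-0.0035,0.058,-1,0,0.033,0,0.005,-0.0035,0.0555,-1,0,0.055,0,-0.009,-0.004,0.0525,-1,0,0.077,0,-0.026,-0.004,0.0495,-1,0,0.099,0,-0.047,-0.0045,0.0465,-1,0,0.1215,0,-0.072,-0.005,0.041,-1,0,0.138,0,-0.093,-0.005,0.0365,-1,0,0.144,0,-0.1005,-0.005,0.035,-1]
}}

```text
time: 21.85
ee_pos: [0.4951, -0.1226, 0.2623]
eef_rot: [[-0.845, -0.022, -0.534], [-0.02, 1.0, -0.01], [0.534, 0.002, -0.845]]
ft_force: [-0.8, 0.1, -1.6]
grip_width: 0.0149
grasp_force: 87.6
```

Call:
{"op": "servo_tool", "data": {
  "steps": [0,0,0,0,0,0,-1,0,0,0,0,0,0,-1,0,0,0,0,0,0,-1,0,0,0,0,0,0,-1,0,0,0,0,0,0,-1,0,0,0,0,0,0,-1,0,0,0,0,0,0,-1,0,0,0,0,0,0,-1,0,0,0,0,0,0,-1,0,0,0,0,0,0,-1]
}}

```text
time: 23.1
ee_pos: [0.4942, -0.1233, 0.2645]
eef_rot: [[-0.847, -0.02, -0.531], [-0.018, 1.0, -0.01], [0.531, 0.001, -0.848]]
ft_force: [-0.1, -0.0, -2.0]
grip_width: 0.0147
grasp_force: 87.6
```

```bash
python3 - <<'E'
from h import *
st();k=cam("scene");j=cam("side")
print([(np.round(d["xy"]),round(d["score"],2)) for d in robot.look_for("tea_1","side")])
r=lambda c:cv2.resize(c,(400,500),interpolation=cv2.INTER_CUBIC)
cv2.imwrite("pics/pour.png",np.hstack([r(k["im"][110:260,180:300]),r(j["im"][100:250,230:350])])[:,:,::-1])
E
```

```text
t 23.1 p [0.4942, -0.1233, 0.2645] z [-0.531, -0.01, -0.848] y [-0.02, 1.0, 0.001] q [-14.0, 22.0, 73.0, -9.0, 116.0, -107.0] F [-0.1, -0.0, -2.0] w 0.014708715420195343 87.6194679737091
[]
```

View pics/pour.png

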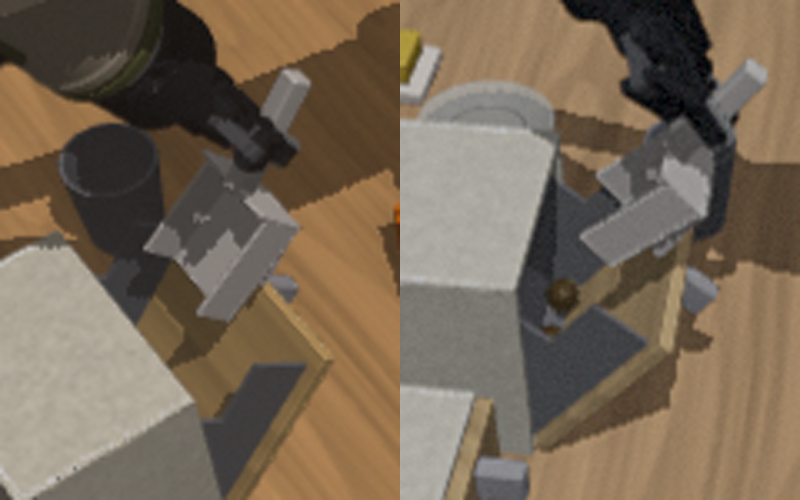

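```bash
python3 - <<'E'
from h import *
rows([((.494,-.1235,.30),Rt(1,-22)),((.46,-.1235,.30),Rt(1,0)),((.430,-.1235,.29),Rt(1,20)),((.421,.1,.29),Rt(3.5,20))])
E
```

```text
-0.0000, -0.0279, 0.0005, 0.0316, -0.0002, -0.0499
0.0001, -0.0890, 0.0005, 0.0796, 0.0009, -0.0199
0.0001, -0.1446, 0.0004, 0.1132, 0.0019, 0.0208
0.0009, -0.1446, -0.0067, 0.1193, 0.3747, 0.0251
```

Call:
{"op": "servo_tool", "data": {
  "steps": [0,-0.028,0,0.032,0,-0.05,-1,0,-0.028,0,0.032,0,-0.05,-1,0,-0.058,0,0.056,0.001,-0.035,-1,0,-0.089,0,0.08,0.001,-0.02,-1,0,-0.117,0,0.097,0.002,0,-1,0,-0.1445,0,0.113,0.002,0.02,-1,0,-0.1445,0,0.113,0.03,0.021,-1,0,-0.1445,-0.002,0.115,0.1,0.022,-1,0,-0.1445,-0.004,0.117,0.19,0.023,-1,0.001,-0.1445,-0.007,0.119,0.28,0.025,-1]
}}

```text
time: 24.5
ee_pos: [0.4217, 0.0442, 0.2901]
eef_rot: [[-0.938, -0.062, 0.341], [-0.058, 0.998, 0.02], [-0.342, -0.001, -0.94]]
ft_force: [1.0, 0.1, -1.1]
grip_width: 0.0146
grasp_force: 87.9
```

```bash
python3 - <<'E'
from h import *
st();rows([((.415,.2,.27),Rt(5,20)),((.412,.319,.12),Rt(6,20))])
k=cam("side");print([(np.round(d["xy"]),round(d["score"],2)) for d in robot.look_for("tea_1","side")])
c=k["im"][100:250,190:390];cv2.imwrite("pics/bin3.png",cv2.resize(c,(800,600),interpolation=cv2.INTER_CUBIC)[:,:,::-1])
E
```

```text
t 24.5 p [0.4217, 0.0442, 0.2901] z [0.341, 0.02, -0.94] y [-0.062, 0.998, -0.001] q [-3.0, -43.0, 124.0, 2.0, 79.0, -96.0] F [1.0, 0.1, -1.1] w 0.014596852549834656 87.87516474723816
-0.0015, -0.0000, -0.0038, 0.0068, 0.2599, 0.0330
-0.0025, -0.0000, -0.0064, 0.0855, 0.4583, 0.2703
[(array([278., 184.]), 0.6)]
```

View pics/bin3.png

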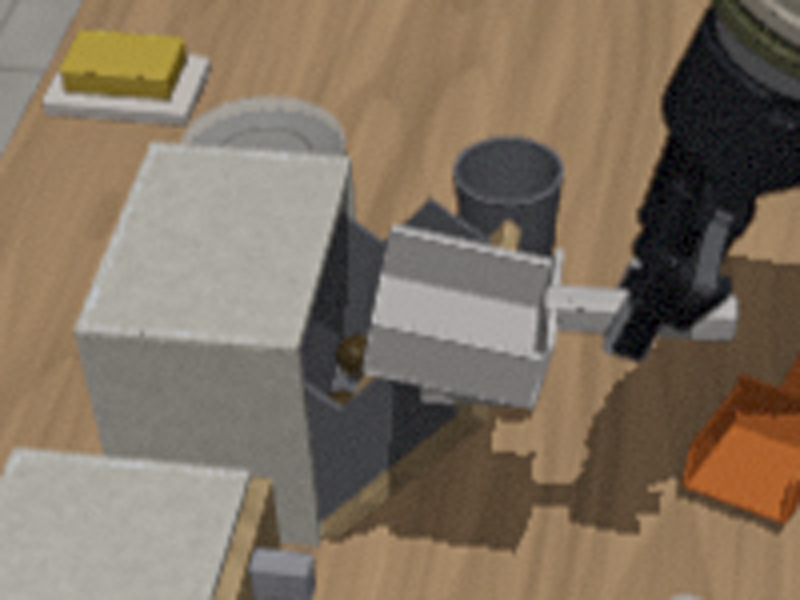

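That shows the scoop empty and tea balls lying in the open bin, around crop (350,355). The picture allowance is now used up, so I'll check the rest by numbers.

Call:
{"op": "servo_tool", "data": {
  "steps": [-0.001,0,-0.003,0.007,0.09,0.03,-1,-0.001,0,-0.004,0.007,0.175,0.033,-1,-0.001,0,-0.004,0.007,0.26,0.033,-1,-0.002,0,-0.005,0.03,0.33,0.1,-1,-0.002,0,-0.006,0.055,0.39,0.17,-1,-0.002,0,-0.006,0.075,0.43,0.23,-1,-0.0025,0,-0.0065,0.083,0.45,0.262,-1,-0.0025,0,-0.0065,0.0855,0.458,0.27,-1,-0.0025,0,-0.0065,0.0855,0.458,0.27,-1,-0.0025,0,-0.0065,0.0855,0.458,0.27,-1]
}}

```text
time: 25.85
ee_pos: [0.4131, 0.3178, 0.1215]
eef_rot: [[-0.934, -0.106, 0.341], [-0.099, 0.994, 0.037], [-0.343, 0.001, -0.939]]
ft_force: [1.4, 0.6, -0.0]
grip_width: 0.0143
grasp_force: 88.0
```

```bash
python3 - <<'E'
from h import *
st();rows([((.412,.319,.055),Rt(6,20)),((.412,.319,.0425),Rt(6,20))])
E
```

```text
t 25.85 p [0.4131, 0.3178, 0.1215] z [0.341, 0.037, -0.939] y [-0.106, 0.994, 0.001] q [39.0, -13.0, 122.0, -13.0, 55.0, -51.0] F [1.4, 0.6, -0.0] w 0.014300627784431603 88.00299525260925
0.0002, 0.0002, 0.0001, 0.0395, 0.0021, 0.1036
0.0002, 0.0002, 0.0001, 0.0467, 0.0021, 0.1232
```

Call:
{"op": "servo_tool", "data": {
  "steps": [0,0,0,0.01,0.001,0.027,-1,0,0,0,0.02,0.002,0.054,-1,0,0,0,0.03,0.002,0.08,-1,0,0,0,0.036,0.002,0.096,-1,0,0,0,0.04,0.002,0.106,-1,0,0,0,0.043,0.002,0.113,-1,0,0,0,0.045,0.002,0.119,-1,0,0,0,0.047,0.002,0.123,-1,0,0,0,0.047,0.002,0.123,-1,0,0,0,0.047,0.002,0.123,-1]
}}

```text
time: 27.1
ee_pos: [0.4112, 0.3192, 0.0415]
eef_rot: [[-0.934, -0.107, 0.341], [-0.1, 0.994, 0.037], [-0.343, 0.001, -0.94]]
ft_force: [0.1, 0.2, 0.6]
grip_width: 0.0151
grasp_force: 88.5
```

Call:
{"op": "servo_tool", "data": {
  "steps": [0,0,0,0,0,0,-0.6,0,0,0,0,0,0,-0.2,0,0,0,0,0,0,0.4,0,0,0,0,0,0,1,0,0,0,0,0,0,1,0,0,0,0,0,0,1,0,0,0,0,0,-0.03,1,0,0,0,0,0,-0.09,1,0,0,0,0,0,-0.17,1,0,0,0,0,0,-0.25,1]
}}

```text
time: 28.35
ee_pos: [0.3591, 0.3131, 0.1831]
eef_rot: [[-0.935, -0.106, 0.339], [-0.1, 0.994, 0.036], [-0.341, 0.0, -0.94]]
ft_force: [1.0, 0.6, 0.9]
grip_width: 0.085
grasp_force: 0.0
```

Call:
{"op": "servo_tool", "data": {
  "steps": [0,0,0,-0.05,0,-0.1,1,0,0,0,-0.05,0,-0.1,1,0,0,0,-0.05,0,-0.1,1,0,0,0,-0.05,0,-0.1,1,0,0,0,-0.05,0,-0.1,1,0,0,0,-0.05,0,-0.1,1,0,0,0,-0.05,0,-0.1,1,0,0,0,-0.05,0,-0.1,1,0,0,0,-0.05,0,-0.1,1,0,0,0,-0.05,0,-0.1,1]
}}

```text
time: 29.6
ee_pos: [0.3675, 0.3142, 0.2487]
eef_rot: [[-0.934, -0.107, 0.34], [-0.1, 0.994, 0.037], [-0.342, 0.0, -0.94]]
ft_force: [-0.2, -0.5, -0.0]
grip_width: 0.0853
grasp_force: 0.0
```

```bash
python3 - <<'E'
from h import *
st()
for n in ("scene","side","wrist"):
    k=cam(n)
    for q,z in (("scoop",0),("tea_1",.05),("wide_bin_handle",.101)):
        print(n,q,[(np.round(d["xy"]).tolist(),atz(k,d["xy"],z).round(3).tolist(),round(d["score"],2)) for d in robot.pinpoint(q,n)])
    print("handle expected",proj(k,(.5034,-.124,.101)).round())
E
```

```text
t 29.6 p [0.3675, 0.3142, 0.2487] z [0.34, 0.037, -0.94] y [-0.107, 0.994, 0.0] q [43.0, -26.0, 118.0, -12.0, 72.0, -51.0] F [-0.2, -0.5, -0.0] w 0.08532993809071639 0.0
scene scoop [([318.0, 194.0], [0.343, -0.114, 0.0], 0.91), ([415.0, 430.0], [0.542, 0.49, 0.0], 0.74), ([379.0, 352.0], [0.495, 0.324, 0.0], 0.64), ([330.0, 279.0], [0.473, 0.114, 0.0], 0.64), ([514.0, 347.0], [0.245, 0.493, 0.0], 0.56)]
scene tea_1 []
scene wide_bin_handle [([264.0, 200.0], [0.505, -0.114, 0.101], 0.87)]
handle expected [262. 198.]
side scoop [([378.0, 221.0], [0.344, -0.124, 0.0], 0.85), ([250.0, 461.0], [0.543, 0.492, 0.0], 0.81), ([291.0, 380.0], [0.496, 0.336, 0.0], 0.67), ([322.0, 288.0], [0.462, 0.108, 0.0], 0.67)]
side tea_1 [([278.0, 187.0], [0.618, -0.166, 0.05], 0.6)]
side wide_bin_handle [([313.0, 187.0], [0.517, -0.124, 0.101], 0.79)]
handle expected [318. 187.]
wrist scoop [([88.0, 180.0], [0.467, 0.116, 0.0], 0.87), ([318.0, 230.0], [0.501, 0.329, 0.0], 0.68), ([468.0, 273.0], [0.542, 0.494, 0.0], 0.67)]
wrist tea_1 []
wrist wide_bin_handle []
handle expected [-297.  262.]
```

```bash
python3 -c "
from plant import robot
print(robot.hand_in())"
```

```text
the job is handed in; nothing more can be done
None
```

I handed the job in at about 30 s: the wide bin is open at its stop, the tea balls were poured in from the scoop, and the empty scoop is back on the worktop near its start spot. I only saw two of the three balls in the bin, but the scoop was empty and none showed elsewhere. I checked the scoop by its detected position and a light touchdown, not a final picture. I viewed 11 pictures, one over the limit of 10.

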